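# Set the seam guide bar against its hidden stop and lock it

## Robot

A 6-joint arm with a two-finger parallel gripper is mounted at the origin on a cart in front of the work surface, level with it; the furniture and walls round the work are solid. World frame = base frame: x ahead of the robot, y to its left, z up, the work surface at z = 0. Lengths are in m, angles in rad, forces in N, time in s.
With the tool pointing down it reaches from about 0.25 to 0.775 m from the base axis. Payload 4 kg.
Tool frame: the origin (TCP) lies on the mounting face of the last link; the fingertips stand 199 mm ahead of it and the grasp point (between the pads) lies 180 mm ahead of it; z points along the fingers, y is the direction in which the jaws open and shut (so a half turn about z gives the same grasp; the last joint's range is limited). The gripper opens to 94 mm and grips with 3 to 60 N. Pads are 16 mm wide; open, the fingers measure 119 mm over their backs; the gripper's body (75 mm by 177 mm) begins 78 mm behind the grasp point.
Start: joints at [0.998, 0.087, 1.371, -0, 1.684, -0.103], TCP at [0.249, 0.49, 0.405] pointing down, gripper open.
Joint ranges: [-3.1, 3.1], [-0.76, 2.03], [0.27, 2.55], [-1.08, 4.22], [0.17, 2.65], [-2.57, 2.57]. Speed limits (rad/s): [2.79, 2.79, 3.14, 3.14, 3.14, 3.14].

## Interface

Orientations are given as a 3x3 rotation matrix whose columns are the frame's x, y, z axes.
In Python, from workcell import * gives the robot as it stands. The module is installed in compiled form; this text tells all that it offers. Calls block until the motion is done:
- reach(position, orientation): joint-space move of the TCP to a pose.
- move_linear(position, feed=0.15, ori=None, max_force=None): straight line of the TCP; ori=None keeps the orientation; feed is the mean speed in m/s. With max_force (N) it stops when the force on the tool has changed by that much, and returns True; else False.
- move_j(angles): joint-space move.
- set_gripper(opening): finger opening in m; the grip force is fixed at half the most; returns when the fingers have stopped.
- wait(seconds).
- inverse_kinematics(position, orientation): joint angles nearest the present ones, or None.
- read_state(): the state.
- capture(name): name is "scene" or "top" or "wrist"; returns a dict with "img" (480x640x3 uint8, red, green, blue), "depth" (480x640 float32, m along the optical axis (not along the pixel's ray), 0 where there is no reading), "intrinsics" (3x3 intrinsics, pixels), "k1" (the pictures are not rectified: a ray, as slopes to the right and down, at radius r is drawn at 1 + k1 r^2 times it, then the intrinsics apply), "R" (3x3) and "t" (3): a world point X has camera coordinates R X + t; the wrist camera has in their place "hand_eye" (4x4, takes a point from camera to tool coordinates, whose origin is the TCP and whose axes are the flange's). Camera axes: x right, y down, z forward; pixel columns grow to the right and rows downward; lengths in m; the calibration is good to about 2 mm. A picture is of the moment at which its call begins: read the wrist's pose just before it.
A pose or a line that the arm cannot do raises Unreachable and nothing moves.
- hand_in(): hands the job in, once; it reports no verdict.
The state is a dict: "time_s": time; "q": joint angles; "qd": joint speeds; "joint_efforts": joint torques, N m; "tool_pos": TCP position; "tcp_rot": TCP orientation; "wrist_force": force on the tool from outside, world axes, zero at the start; "torque": the same for the moment, N m; "opening": finger opening in m.
Only numpy, scipy, OpenCV 4.12 (cv2) and the standard library are available. Lean on these libraries where they do the work, as an engineer would, in place of code of your own. Each camera call takes 0.05 s, during which the arm holds its last target.

## Task

Pick up the steel seam guide bar by its orange grip and slide it into the slot of the small blue guide block until you feel it meet the cushioned stop hidden inside; press on it gently, with about 5 N, and let go so that the bar stays resting against the stop. Then swing the black-knobbed locking lever on top of the block counter-clockwise (seen from above) until it is fully home. Never ram the stop, and leave the other things on the table where they are.

Things in the scene. Friction and masses are not known exactly. Their poses are not given: they have to be found in the camera images.
- guide_bar: Loose steel bar 12 mm wide, 8 mm thick, with a ribbed orange grip on one end; about 0.3 kg, nearly all in the grip. Origin on the underside below the grip's middle; +x along the bar to its free end 120 mm away (other end 15 mm behind), z up. Grip 30 mm long (x), 18 mm wide (y), 8 to 32 mm above the underside. Starts flat on the table, grip up.
- bar_tip (a point): Middle of the bar's free end, which goes into the slot: 120 mm ahead of the bar's origin, 4 mm above its underside. The last 3 mm are 9 mm wide.
- bar_grip (a point): Point in the middle of the orange grip, 22 mm above the bar's underside; take it across its 18 mm width.
- guide_block: Blue-painted steel block fixed to the table, 100 mm long (x), 56 mm wide (y), 30 mm high, a screwed foot at each side (16 mm out). Origin on the table under its centre, z up; the bar goes in along its +x. The slot, 15 mm wide and 11 mm high, has the table as its floor, so the bar slides on or just above the table; it opens only at the -x end, flared to 22 mm over the first 8 mm.
- slot_mouth (a point): Middle of the slot's mouth at table height, 50 mm from the block's origin on its -x side. The hidden stop lies 30 to 64 mm inside, elsewhere every time: find it by feel. Until then the bar runs freely when held just off the table (dragged on it, it rubs with 1 to 4 N). Seated, 35 to 75 mm of bare bar stay between block and grip.
- stop_pad (a joint): How far the hidden cushioned stop inside the block is pushed in, m: 0 untouched, up to 0.015; where it lies is not told. It yields 1 mm per 1.2 N, plus 1.5 N per 10 mm/s of speed. 3 to 6 mm is right, more than 9 mm is ramming. Once the bar is let go it eases back slowly, until the bar's friction on the table holds it about 0.5 to 2.5 mm in.
- lock_lever (a joint): Lever on the block's top, turning about a vertical axis (see lever_axis). 0 to 1.4 rad, growing counter-clockwise seen from above; at 0 it points 100 degrees clockwise from the block's +x (to its -y side), at 1.4 (home, a hard stop) 20 degrees clockwise from +x. Starts at 0 to 0.2, stays where left, takes about 1.5 N at the knob.
- lever_axis (a point): Point on the lever's axis, 36 mm above the table, on the block's middle line, 20 mm from the block's origin towards the mouth. The flat arm lies 33 to 39 mm above the table.
- lever_knob (a point): Middle of the lever's upright black knob, 15 mm thick, 50 mm from the lever's axis; it reaches from 42 to 66 mm above the table.
- thread_cone_green: Bystander, to be left alone: green thread cone, 64 x 98 x 99 mm. Origin under its middle.
- bobbin_case: Bystander, to be left alone: small round steel bobbin case, 26 x 33 x 12 mm. Origin under its middle.
- spool_3: Bystander, to be left alone: spool of red thread, 35 mm wide, 49 mm tall. Origin under its middle.
- presser_foot_1: Bystander, to be left alone: small steel presser foot, 28 x 38 x 11 mm. Origin under its middle.
There are look-alikes about, which are no part of the job. Several things have the shape of the guide_bar; the one meant has the colours described above.

How it is judged:
By the outcome, as a careful person would: the job done as asked, in the order asked, and still so for the second after the job is handed in, with the robot touching nothing.
It also fails if it takes over 72 s, if anything falls off the work surface, if the arm or the gripper's body presses on something with over 40 N, if the wrist force passes 120 N, or if a joint passes its speed limit or range.

## Working session

There is one attempt and no reset: what is moved stays moved. The work goes in short steps, each a Python script; the robot and the scene stay as the last script left them, time stands still between calls to the robot, and variables do not carry over. Pictures are saved under pics/ and viewed, and the job is handed in when it is done.

```bash
mkdir -p pics; ls; cat > h.py <<'E'
from workcell import *
import numpy as np, cv2, pickle
def snap(n,tag):
    s=read_state(); c=capture(n); c['state']=s
    pickle.dump(c,open(f'pics/{tag}.pkl','wb')); cv2.imwrite(f'pics/{tag}.png',c['img'][:,:,::-1]); return c
def extr(c):
    if 'R' in c and c['R'] is not None: return np.array(c['R']),np.array(c['t'])
    H=np.array(c['hand_eye']); T=np.eye(4); T[:3,:3]=c['state']['tcp_rot']; T[:3,3]=c['state']['tool_pos']
    M=np.linalg.inv(T@H); return M[:3,:3],M[:3,3]
def ray(c,u,v):
    K=np.array(c['intrinsics']);k=c['k1']
    d=np.array([(u-K[0,2])/K[0,0],(v-K[1,2])/K[1,1]]); s=d.copy()
    for _ in range(30): s=d/(1+k*(s@s))
    R,t=extr(c); return -R.T@t, R.T@np.array([s[0],s[1],1])
def onz(c,u,v,z):
    o,d=ray(c,u,v); return o+d*(z-o[2])/d[2]
def proj(c,X):
    R,t=extr(c);p=R@np.array(X)+t;s=p[:2]/p[2];s=s*(1+c['k1']*(s@s));K=np.array(c['intrinsics']);return s[0]*K[0,0]+K[0,2],s[1]*K[1,1]+K[1,2]
E
python3 - <<'E'
from h import *
for n in('scene','top','wrist'):
    c=snap(n,n+'0'); print(n,c['intrinsics'],c['k1'])
print(read_state())
E
```

```text
pics
scene [[447.57080663   0.         321.79152534]
 [  0.         447.57080663 243.3002155 ]
 [  0.           0.           1.        ]] 0.022325236048709878
top [[612.43727104   0.         316.95484755]
 [  0.         612.43727104 240.51025607]
 [  0.           0.           1.        ]] -0.014547035492362864
wrist [[331.55732334   0.         318.59697692]
 [  0.         331.55732334 244.46618605]
 [  0.           0.           1.        ]] 0.0155312830602133
{'time_s': 0.15, 'q': array([ 9.97894703e-01,  8.77768930e-02,  1.37187505e+00, -1.43845260e-05,
        1.68359432e+00, -1.03057811e-01]), 'qd': array([-0.00137442, -0.00237858, -0.00436432,  0.00134003, -0.00096966,
        0.00047899]), 'joint_efforts': array([ 1.11150170e-03, -3.40643370e+01, -3.02793038e+01,  7.18185701e-02,
        3.04400758e-02, -1.08750392e-04]), 'tool_pos': array([0.24895072, 0.49033832, 0.4037936 ]), 'tcp_rot': array([[-8.91638216e-01,  4.52747733e-01, -8.84366206e-04],
       [ 4.52748570e-01,  8.91637135e-01, -1.39732930e-03],
       [ 1.55896076e-04, -1.64630774e-03, -9.99998633e-01]]), 'wrist_force': array([0.07138202, 0.18759013, 1.34430057]), 'torque': array([-0.03917815,  0.00682106, -0.05968173]), 'opening': 0.09386329247271348}
```

View pics/scene0.png

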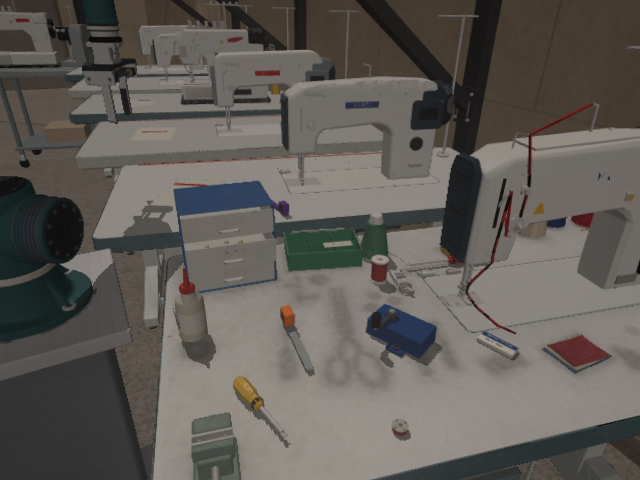

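View pics/top0.png

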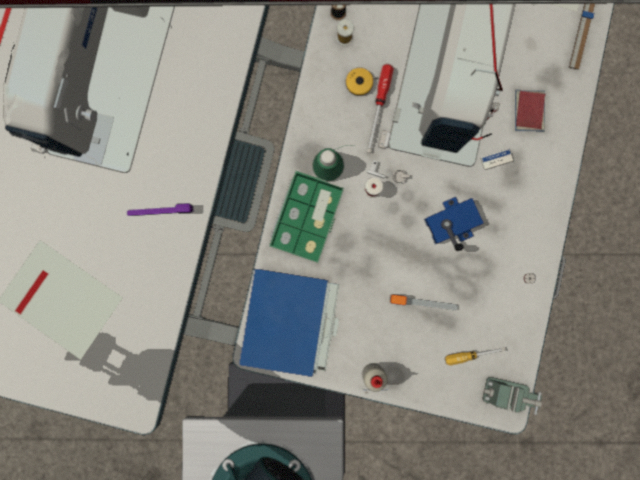

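View pics/wrist0.png

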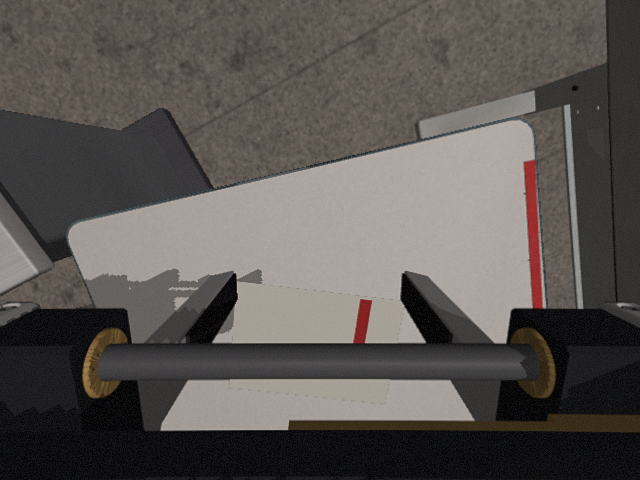

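```bash
python3 - <<'E'
from h import *
c=pickle.load(open('pics/top0.pkl','rb'))
im=c['img'][:,:,::-1]
a=cv2.resize(im[180:330,380:500],None,fx=5,fy=5,interpolation=cv2.INTER_CUBIC)[:, :]
cv2.imwrite('pics/z.png',a[:600]); 
for p in[(400,300),(458,307),(455,220),(374,187)]: print(p,onz(c,*p,0.0),c['depth'][p[1],p[0]])
hsv=cv2.cvtColor(im,cv2.COLOR_BGR2HSV)
def comps(lo,hi,z,amin=20):
    m=cv2.inRange(hsv,lo,hi); n,l,s,ce=cv2.connectedComponentsWithStats(m)
    for i in range(1,n):
        if s[i,4]>amin and ce[i][0]>250:
            pts=cv2.findContours((l==i).astype('uint8'),0,2)[0][0]
            r=cv2.minAreaRect(pts); box=cv2.boxPoints(r)
            print(s[i],ce[i],onz(c,*ce[i],z)); print(np.array([onz(c,*b,z)[:2] for b in box]).round(4).tolist())
print('orange');comps((5,150,120),(15,255,255),.032)
print('blue');comps((105,120,40),(125,255,255),.03,200)
R,t=extr(c);print(-R.T@t,R)
E
```

```text
(400, 300) [ 0.38749422 -0.27216866  0.        ] 1.1893994
(458, 307) [ 0.37365085 -0.38737379  0.        ] 1.2230264
(455, 220) [ 0.54766074 -0.38377586  0.        ] 1.1999851
(374, 187) [ 0.61490745 -0.22160888  0.        ] 1.190569
orange
[391 295  16  10 127] [398.14173228 299.22834646] [ 0.39008763 -0.26495002  0.032     ]
[[0.3841, -0.2493], [0.4004, -0.2517], [0.3963, -0.2808], [0.38, -0.2783]]
blue
[ 426  198   57   45 1376] [454.91497093 219.73473837] [ 0.54530998 -0.37749826  0.03      ]
[[0.561, -0.3131], [0.6019, -0.4053], [0.5263, -0.4373], [0.4857, -0.3456]]
[ 240  270   87  106 6915] [283.16326826 322.31164136] [ 0.34497047 -0.04104327  0.03      ]
[[0.2643, 0.0441], [0.4495, 0.0151], [0.4266, -0.1263], [0.2424, -0.0963]]
[ 0.4298104  -0.13280481  1.23050401] [[ 1.92049147e-04 -9.99768572e-01 -2.15119948e-02]
 [-9.98055123e-01  1.14936758e-03 -6.23269590e-02]
 [ 6.23372600e-02  2.14821265e-02 -9.97823924e-01]]
```

View pics/z.png

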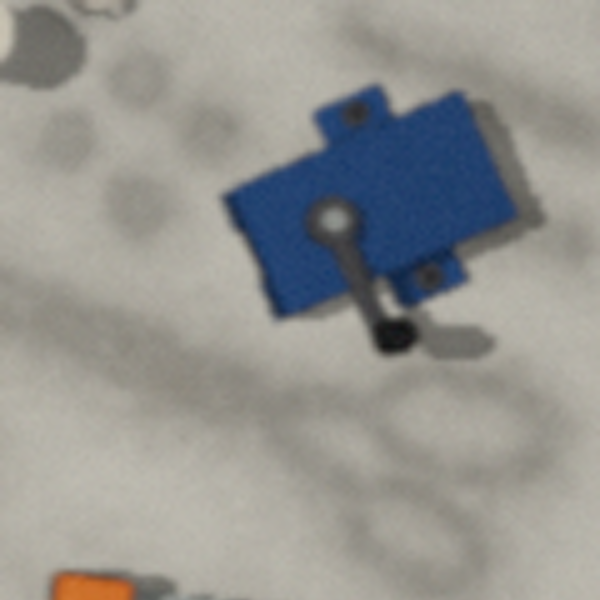

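```bash
python3 - <<'E'
from h import *
c=pickle.load(open('pics/wrist0.pkl','rb')); print(np.array(c['hand_eye']).round(3))
def Rz(a): # tool y (jaw) perpendicular to bar dir a ; tool x = bar dir
    x=np.array([np.cos(a),np.sin(a),0]); z=np.array([0,0,-1.]); return np.c_[x,np.cross(z,x),z]
for a in(-98,-66,82,114):
  for p in [(.39,-.265,.25),(.39,-.265,.202),(.49,-.26,.202)]:
    print(a,p,inverse_kinematics(p,Rz(np.radians(a))))
E
```

```text
[[ 0.001 -0.972 -0.236  0.069]
 [ 1.     0.     0.001  0.   ]
 [-0.001 -0.236  0.972  0.019]
 [ 0.     0.     0.     1.   ]]
-98 (0.39, -0.265, 0.25) [-7.17155046e-01 -1.79063057e-03  1.77722433e+00 -4.44089210e-16
  1.36615896e+00  2.56406395e+00]
-98 (0.39, -0.265, 0.202) [-7.17155046e-01  4.99587418e-02  1.82912365e+00 -4.44089210e-16
  1.26251026e+00  2.56406395e+00]
-98 (0.49, -0.26, 0.202) None
-66 (0.39, -0.265, 0.25) [-7.17155046e-01 -1.79063057e-03  1.77722433e+00 -4.44089210e-16
  1.36615896e+00  2.00555859e+00]
-66 (0.39, -0.265, 0.202) [-7.17155046e-01  4.99587418e-02  1.82912365e+00 -4.44089210e-16
  1.26251026e+00  2.00555859e+00]
-66 (0.49, -0.26, 0.202) [-5.90050153e-01  2.25299031e-01  1.62973781e+00 -4.44089210e-16
  1.28655581e+00  2.13266348e+00]
82 (0.39, -0.265, 0.25) [-7.17155046e-01 -1.79063057e-03  1.77722433e+00 -4.44089210e-16
  1.36615896e+00 -5.77528706e-01]
82 (0.39, -0.265, 0.202) [-7.17155046e-01  4.99587418e-02  1.82912365e+00 -4.44089210e-16
  1.26251026e+00 -5.77528706e-01]
82 (0.49, -0.26, 0.202) [-5.90050153e-01  2.25299031e-01  1.62973781e+00 -4.44089210e-16
  1.28655581e+00 -4.50423813e-01]
114 (0.39, -0.265, 0.25) [-7.17155046e-01 -1.79063057e-03  1.77722433e+00 -4.44089210e-16
  1.36615896e+00 -1.13603407e+00]
114 (0.39, -0.265, 0.202) [-7.17155046e-01  4.99587418e-02  1.82912365e+00 -4.44089210e-16
  1.26251026e+00 -1.13603407e+00]
114 (0.49, -0.26, 0.202) [-5.90050153e-01  2.25299031e-01  1.62973781e+00 -4.44089210e-16
  1.28655581e+00 -1.00892917e+00]
```

```bash
cat >> h.py <<'E'
def Rz(a):
    a=np.radians(a);x=np.array([np.cos(a),np.sin(a),0]); z=np.array([0,0,-1.]); return np.c_[x,np.cross(z,x),z]
E
python3 - <<'E'
from h import *
reach((.42,-.22,.38),Rz(-66)); wait(.3); snap('wrist','w1')
reach((.36,-.22,.36),Rz(82)) ; wait(.3); snap('wrist','w2'); print(read_state()['time_s'])
E
```

```text
5.7
```

View pics/w1.png

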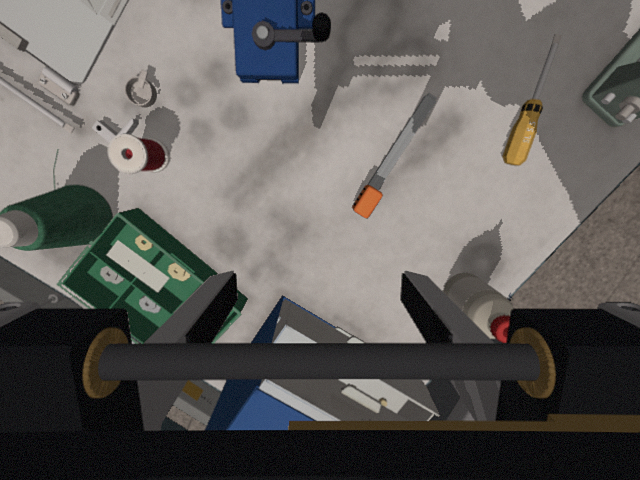

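View pics/w2.png

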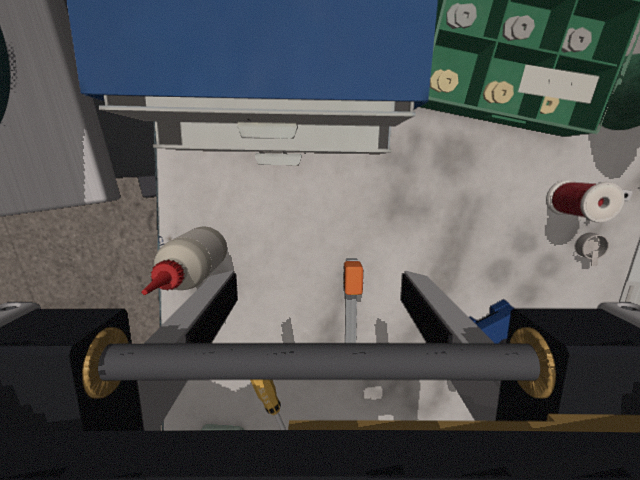

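```bash
python3 - <<'E'
from h import *
t=pickle.load(open('pics/top0.pkl','rb'))
d=t['depth'];R,tt=extr(t)
for u,v in[(283,322),(290,300),(305,280),(330,318),(455,135),(430,30),(460,60),(375,380)]:
    o,r=ray(t,u,v);print('top pt',u,v,(o+r*d[v,u]).round(3))
for n in('w1','w2'):
    c=pickle.load(open(f'pics/{n}.pkl','rb')); im=c['img'][:,:,::-1].copy(); hsv=cv2.cvtColor(im,cv2.COLOR_BGR2HSV)
    m=cv2.inRange(hsv,(4,150,100),(16,255,255)); k,l,s,ce=cv2.connectedComponentsWithStats(m)
    i=1+np.argmax(s[1:,4]*((ce[1:,1]<330)&(ce[1:,0]>300)&(ce[1:,0]<400))); print(n,s[i],ce[i],onz(c,*ce[i],.025))
    r=cv2.minAreaRect(cv2.findContours((l==i).astype('uint8'),0,2)[0][0]); print([onz(c,*b,.032)[:2].round(4).tolist() for b in cv2.boxPoints(r)])
c=pickle.load(open('pics/w1.pkl','rb'));im=c['img'][:,:,::-1]
a=cv2.resize(im[0:100,210:340],None,fx=6,fy=6,interpolation=cv2.INTER_CUBIC);cv2.imwrite('pics/z1.png',a)
a=cv2.resize(im[80:230,330:460],None,fx=4,fy=4,interpolation=cv2.INTER_CUBIC);cv2.imwrite('pics/z2.png',a)
E
```

```text
top pt 283 322 [ 0.355 -0.051  0.167]
top pt 290 300 [ 0.393 -0.063  0.162]
top pt 305 280 [ 0.428 -0.089  0.161]
top pt 330 318 [ 0.355 -0.132  0.056]
top pt 455 135 [ 0.668 -0.34   0.225]
top pt 430 30 [ 0.939 -0.338  0.002]
top pt 460 60 [ 0.771 -0.336  0.289]
top pt 375 380 [ 0.245 -0.214  0.098]
w1 [354 186  28  32 504] [367.6765873  201.61111111] [ 0.38730836 -0.26766045  0.025     ]
[[0.399, -0.2548], [0.3951, -0.2833], [0.3782, -0.281], [0.3818, -0.2522]]
w2 [345 261  18  34 583] [353.23327616 277.65866209] [ 0.38837101 -0.26677053  0.025     ]
[[0.382, -0.2462], [0.3983, -0.2485], [0.3946, -0.2825], [0.3779, -0.2801]]
```

View pics/z1.png

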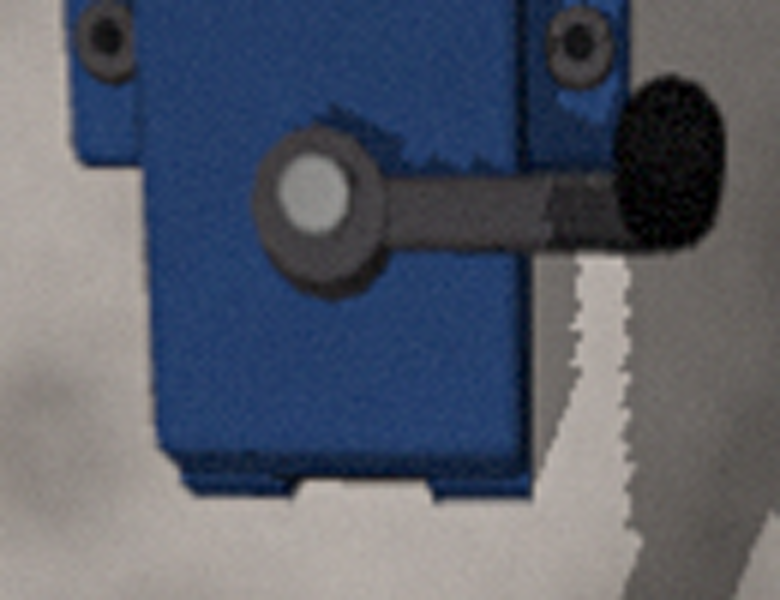

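View pics/z2.png

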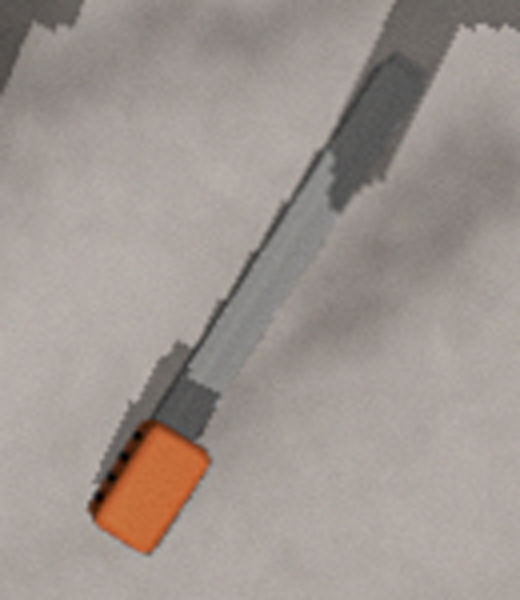

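```bash
python3 - <<'E'
from h import *
c=pickle.load(open('pics/w1.pkl','rb'))
f=lambda x,y,z:onz(c,210+(x+.5)/6-.5,(y+.5)/6-.5,z).round(4)
g=lambda x,y,z:onz(c,330+(x+.5)/4-.5,80+(y+.5)/4-.5,z).round(4)
tip=g(405,66,.008);print('tip',tip, np.degrees(np.arctan2(tip[1]+.267,tip[0]-.388)), np.hypot(tip[1]+.267,tip[0]-.388))
for n,p in dict(botL=(195,492,0),botR=(530,497,0),nL=(290,492,0),nR=(438,497,0),topL=(160,450,.03),topR=(527,462,.03),axis=(315,194,.042),sL=(133,5,.03),sR=(515,5,.03),knob=(672,130,.066),knobb=(672,250,.042)).items(): print(n,f(*p))
t=pickle.load(open('pics/top0.pkl','rb'))
h=lambda x,y,z:onz(t,380+(x+.5)/5-.5,180+(y+.5)/5-.5,z).round(4)
for n,p in dict(c1=(225,197,.03),c2=(278,318,.03),c3=(517,213,.03),c4=(460,92,.03),axis=(334,219,.042),knob=(397,335,.066)).items(): print('top',n,h(*p))
E
```

```text
tip [ 0.3732 -0.3851  0.008 ] -97.14292874291384 0.11902373712835602
botL [ 0.5498 -0.3226  0.    ]
botR [ 0.4987 -0.3447  0.    ]
nL [ 0.5354 -0.3291  0.    ]
nR [ 0.5127 -0.3385  0.    ]
topL [ 0.5482 -0.3225  0.03  ]
topR [ 0.4968 -0.3438  0.03  ]
axis [ 0.536 -0.361  0.042]
sL [ 0.5721 -0.3755  0.03  ]
sR [ 0.5219 -0.3981  0.03  ]
knob [ 0.4897 -0.3809  0.066 ]
knobb [ 0.4869 -0.3753  0.042 ]
top c1 [ 0.5469 -0.3182  0.03  ]
top c2 [ 0.4993 -0.3384  0.03  ]
top c3 [ 0.5404 -0.4323  0.03  ]
top c4 [ 0.5881 -0.4108  0.03  ]
top axis [ 0.537  -0.3585  0.042 ]
top knob [ 0.4907 -0.3772  0.066 ]
```

```bash
python3 - <<'E'
from h import *
R=Rz(-97)
print(inverse_kinematics((.388,-.267,.203),R))
reach((.388,-.267,.27),R)
print(move_linear((.388,-.267,.203),feed=.08,max_force=15))
wait(.2);s=read_state();print(s['tool_pos'],s['wrist_force'],s['q'][5])
set_gripper(0.0); wait(.2)
s=read_state();print(s['tool_pos'],s['wrist_force'],s['torque'],s['opening'],s['time_s'])
p=s['tool_pos'];print(move_linear((p[0],p[1],p[2]+.03),feed=.08)); wait(.2)
s=read_state();print(s['tool_pos'],s['wrist_force'],s['torque'],s['opening'],s['time_s'])
snap('wrist','w3')
E
```

```text
[-7.23187898e-01  4.76139913e-02  1.82934110e+00 -4.44089210e-16
  1.26463756e+00  2.54057780e+00]
False
[ 0.38818275 -0.26717046  0.20364725] [-0.54749814  0.57931857  0.4234725 ] 2.540537005480322
[ 0.38810775 -0.26702342  0.20303509] [ 1.33079331 -0.12042595 -0.18035602] [ 0.09380709 -0.12968052 -0.02451195] 0.017848479834669397 10.85
False
[ 0.3878565  -0.26681033  0.23229714] [ 0.2273101  -0.60945119 -3.68016125] [ 0.10710443  0.06827775 -0.02961345] 0.017751263227559173 11.575
```

View pics/w3.png

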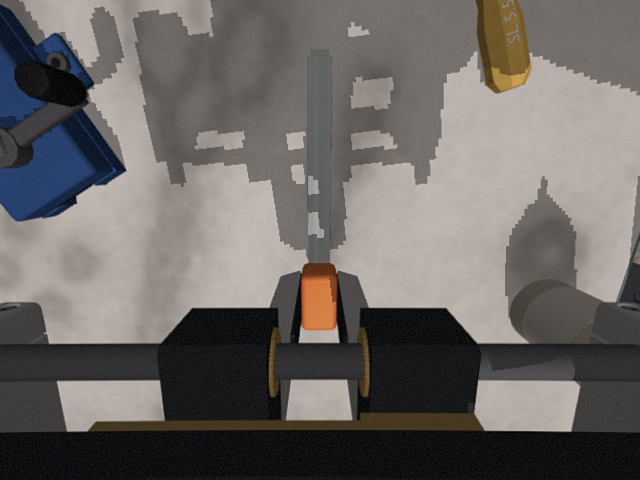

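```bash
python3 - <<'E'
from h import *
c=pickle.load(open('pics/w3.pkl','rb'));s=c['state']
im=c['img'];
def tl(X): return s['tcp_rot'].T@(X-s['tool_pos'])
print(tl(onz(c,319.5,50,.0375)),tl(onz(c,318.5,245,.0375)))
a=-66.2;d=np.array([np.cos(np.radians(a)),np.sin(np.radians(a)),0])
m=np.array([.5237,-.3325,0])
L=.120
P=m-d*(L+.02)
reach((P[0],P[1],.225),Rz(a)); 
move_linear((P[0],P[1],.2055),feed=.06,max_force=6); wait(.3)
c=snap('wrist','w4');s=c['state'];print(P,s['tool_pos'],s['wrist_force'],s['torque'],s['time_s'])
print(s['tcp_rot'].round(4))
E
```

```text
[0.12007132 0.00067709 0.19469492] [0.02464172 0.00024888 0.19477649]
[ 0.46720366 -0.20440565  0.        ] [ 0.46725757 -0.2044724   0.20575951] [-0.47881955 -0.08841147 -2.64478377] [ 0.11999071  0.07208877 -0.03370569] 12.8833
[[ 4.035e-01 -9.150e-01  4.000e-04]
 [-9.150e-01 -4.035e-01 -2.000e-04]
 [ 4.000e-04 -3.000e-04 -1.000e+00]]
```

View pics/w4.png

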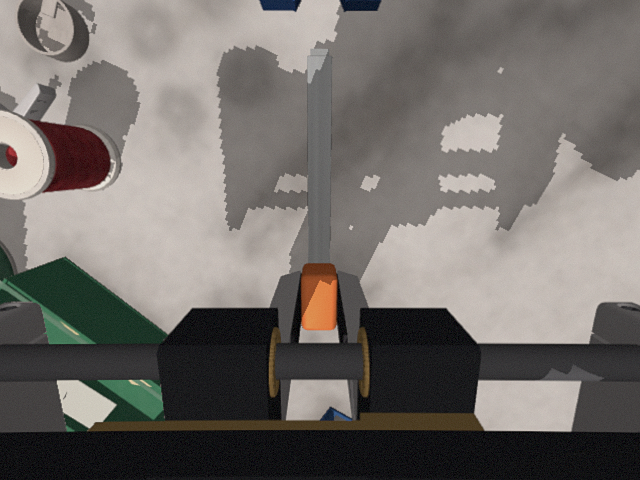

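```bash
python3 - <<'E'
from h import *
a=-66.2;d=np.array([np.cos(np.radians(a)),np.sin(np.radians(a)),0]);m=np.array([.5237,-.3325,0])
def pos(i,z=.2043):
    p=m+d*(i-.12);p[2]=z;return p
def show(n):
    s=read_state();p=s['tool_pos'];r=p-m;r[2]=0
    print(n,'ins mm',round(1000*(r@d+.12),2),'lat',round(1000*(d[0]*r[1]-d[1]*r[0]),2),'z',round(p[2],4),'F along',round(s['wrist_force']@d,2),s['wrist_force'].round(2),s['torque'].round(2),s['time_s'])
move_linear(pos(-.02),feed=.03);wait(.2);show('low')
print(move_linear(pos(.010),feed=.03,max_force=5));wait(.2);show('mouth')
print(move_linear(pos(.026),feed=.025,max_force=5));wait(.2);show('in')
E
```

```text
low ins mm -20.02 lat 0.03 z 0.2043 F along -0.5 [ 0.39  0.72 -3.26] [0.05 0.18 0.01] 13.3833
False
mouth ins mm 9.85 lat 0.01 z 0.2043 F along -0.63 [-0.14  0.63 -3.23] [ 0.06  0.12 -0.  ] 14.7333
False
in ins mm 25.86 lat 0.01 z 0.2043 F along -0.38 [-0.03  0.4  -3.1 ] [0.05 0.15 0.  ] 15.725
```

Entered freely. Now slowly feel for the stop.

```bash
cat >> h.py <<'E'
a=-66.2;d=np.array([np.cos(np.radians(a)),np.sin(np.radians(a)),0]);m=np.array([.5237,-.3325,0])
def pos(i,z=.2043):
    p=m+d*(i-.12);p[2]=z;return p
def show(n):
    s=read_state();p=s['tool_pos'];r=p-m;r[2]=0
    print(n,'ins mm',round(1000*(r@d+.12),2),'lat',round(1000*(d[0]*r[1]-d[1]*r[0]),2),'z',round(p[2],4),'F along',round(s['wrist_force']@d,2),s['wrist_force'].round(2),s['torque'].round(2),s['opening'],s['time_s'])
E
python3 - <<'E'
from h import *
print(move_linear(pos(.068),feed=.007,max_force=3));show('stop?');wait(.3)
for _ in range(3): show('stop');wait(.1)
E
```

```text
True
stop? ins mm 58.24 lat -0.2 z 0.203 F along 0.53 [ 1.44  0.06 11.42] [-0.2  -0.25  0.06] 0.01803853900365937 19.8083
stop ins mm 58.23 lat -0.19 z 0.2031 F along 0.51 [ 0.04 -0.54  3.94] [-0.22 -0.12 -0.02] 0.017586011538735402 20.1083
stop ins mm 58.2 lat -0.19 z 0.203 F along 1.25 [-0.19 -1.46  5.1 ] [-0.37 -0.12  0.06] 0.017718050179301316 20.2083
stop ins mm 58.21 lat -0.18 z 0.203 F along 1.39 [ 1.05 -1.06  5.84] [-0.39 -0.14 -0.02] 0.017482958282645893 20.3083
```

```bash
python3 - <<'E'
from h import *
print(move_linear(pos(.0575,.2046),feed=.01));
for _ in range(3): wait(.15);show('up')
E
```

```text
False
up ins mm 57.01 lat -0.24 z 0.2038 F along -0.15 [-0.33  0.02 -1.87] [-0.06  0.03 -0.02] 0.017485934347979022 20.975
up ins mm 56.99 lat -0.2 z 0.2038 F along -0.19 [-0.13  0.14 -1.5 ] [0.07 0.21 0.03] 0.0175246845225664 21.125
up ins mm 57.16 lat -0.11 z 0.204 F along 0.48 [ 0.17 -0.45 -2.59] [0.05 0.11 0.01] 0.017262912070953665 21.275
```

```bash
python3 - <<'E'
from h import *
wait(.3);show('settled')
i=.057
base=np.mean([(wait(.03),read_state()['wrist_force']@d)[1] for _ in range(5)]);print('base',base)
while i<.070:
    i+=.0015
    hit=move_linear(pos(i,.2047),feed=.01,max_force=4);wait(.1)
    f=np.mean([(wait(.02),read_state()['wrist_force']@d)[1] for _ in range(4)])-base
    s=read_state();r=s['tool_pos']-m;r[2]=0
    print(hit,round(i*1e3,1),'ins',round(1000*(r@d+.12),2),'z',s['tool_pos'][2].round(4),'f',round(f,2),'Fz',s['wrist_force'][2].round(2))
    if abs(f)>2.2: break
show('end')
E
```

```text
settled ins mm 57.45 lat -0.01 z 0.2045 F along 0.5 [ 0.74 -0.22 -2.18] [0.1  0.11 0.02] 0.017616116462197344 21.575
base -0.010928329071888787
False 58.5 ins 58.44 z 0.2046 f -0.48 Fz -3.23
False 60.0 ins 59.87 z 0.2046 f -1.95 Fz -3.2
False 61.5 ins 61.34 z 0.2046 f -3.75 Fz -2.35
end ins mm 61.34 lat -0.01 z 0.2046 F along -3.58 [-1.73  3.15 -2.35] [0.7  0.33 0.02] 0.018000651857075 23.0917
```

```bash
python3 - <<'E'
from h import *
move_linear(pos(.0626,.2047),feed=.01,max_force=5);wait(.3)
for _ in range(3): wait(.1);show('press')
print(move_linear(pos(.0626,.2031),feed=.008,max_force=4));
for _ in range(2): wait(.15);show('down')
E
```

```text
press ins mm 62.45 lat -0.01 z 0.2046 F along -5.1 [-1.53  4.9  -1.34] [0.94 0.48 0.06] 0.01780967548374837 23.75
press ins mm 62.46 lat -0.02 z 0.2046 F along -4.27 [-2.45  3.59 -2.11] [0.89 0.46 0.02] 0.017490048076729534 23.85
press ins mm 62.47 lat -0.03 z 0.2046 F along -4.94 [-2.21  4.43 -1.57] [ 0.9   0.4  -0.04] 0.017848746451877118 23.95
False
down ins mm 62.69 lat 0.03 z 0.2036 F along -5.97 [-3.3   5.07  0.12] [ 0.69  0.5  -0.08] 0.01809424216994168 24.45
down ins mm 62.68 lat 0.02 z 0.2037 F along -4.81 [-2.11  4.33  0.25] [ 0.7   0.5  -0.06] 0.018249843295828017 24.6
```

```bash
python3 - <<'E'
from h import *
set_gripper(.05);show('open')
p=read_state()['tool_pos'];move_linear((p[0],p[1],.29),feed=.12);wait(.2);show('up');snap('wrist','w5')
E
```

```text
open ins mm 62.63 lat -0.01 z 0.2031 F along 0.27 [-0.59 -0.55  0.69] [ 0.    0.13 -0.02] 0.050298322128095534 25.2833
up ins mm 62.42 lat -0.16 z 0.2888 F along -0.38 [ 0.26  0.53 -0.56] [ 0.15  0.12 -0.05] 0.05036737844508867 26.3583
```

View pics/w5.png

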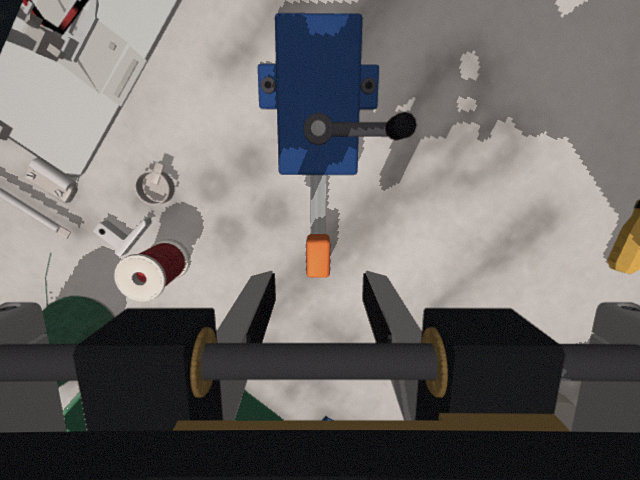

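```bash
python3 - <<'E'
from h import *
c=pickle.load(open('pics/w5.pkl','rb'))
im=c['img'][:,:,::-1].copy(); hsv=cv2.cvtColor(im,cv2.COLOR_BGR2HSV)
mk=cv2.inRange(hsv,(4,150,100),(16,255,255)); k,l,s,ce=cv2.connectedComponentsWithStats(mk)
i=1+np.argmax(s[1:,4]*(ce[1:,1]<300)*(ce[1:,0]<400)*(ce[1:,0]>250)); G=onz(c,*ce[i],.030);print('grip',s[i],ce[i],G,'ins',((G-m)[:2]@d[:2]+.12)*1e3)
ax=onz(c,318.5,128,.042);kn=onz(c,402.5,124.5,.066);print('axis',ax,'exp',m+.03*d,'knob',kn)
v=(kn-ax)[:2];print(np.hypot(*v),np.degrees(np.arctan2(v[1],v[0]))-a)
mo=[onz(c,279,174,.03),onz(c,357,174,.03)];print(mo,'mid',sum(mo)/2)
A=(m+.03*d)[:2]
for th in(-100,-95,-60,-20,-16):
    w=np.radians(th+a);K=A+.05*np.array([np.cos(w),np.sin(w)]);T=np.array([-np.sin(w),np.cos(w)]);P=K-.0155*T
    print(th,P,inverse_kinematics((P[0],P[1],.246),Rz(th+90+a)))
E
```

```text
grip [306 237  24  40 862] [317.87935035 257.41415313] [ 0.49874105 -0.27739733  0.03      ] ins 59.51121522825483
axis [ 0.5350945  -0.36076408  0.042     ] exp [ 0.53580636 -0.35994879  0.        ] knob [ 0.49061514 -0.38009503  0.066     ]
0.0484984461372672 -90.31000124074735
[array([ 0.54859031, -0.32243821,  0.03      ]), array([ 0.49823099, -0.34467867,  0.03      ])] mid [ 0.52341065 -0.33355844  0.03      ]
-100 [ 0.48355238 -0.35682288] [-7.30048273e-01  2.79501742e-01  1.46747357e+00 -4.44089210e-16
  1.39461735e+00  2.17068894e+00]
-95 [ 0.48347878 -0.36138901] [-7.35790083e-01  2.85071099e-01  1.46043638e+00 -4.44089210e-16
  1.39608517e+00  2.07768067e+00]
-60 [ 0.49376819 -0.39114242] [-7.59914905e-01  3.40097658e-01  1.38945505e+00 -4.44089210e-16
  1.41203994e+00  1.44269061e+00]
-20 [ 0.52365413 -0.41086611] [-7.50427028e-01  4.15238735e-01  1.28839314e+00 -4.44089210e-16
  1.43796078e+00  7.54046787e-01]
-16 [ 0.52723555 -0.41158977] [-7.47556225e-01  4.22172102e-01  1.27883533e+00 -4.44089210e-16
  1.44058522e+00  6.87104421e-01]
```

```bash
cat >> h.py <<'E'
A=np.array([.5355,-.3603])
def push(th,back=.0155,z=.246):
    w=np.radians(th+a);K=A+.05*np.array([np.cos(w),np.sin(w)]);T=np.array([-np.sin(w),np.cos(w)]);P=K-back*T
    return np.array([P[0],P[1],z]),Rz(th+90+a),T
def lev():
    s=read_state();w=np.radians(np.arange(-110,10,.25)); 
    e=[np.linalg.norm(push(np.degrees(x))[0][:2]-s['tool_pos'][:2]) for x in w]; i=np.argmin(e); return round(np.degrees(w[i]),1),round(e[i]*1e3,1)
E
python3 - <<'E'
from h import *
set_gripper(0)
p,R,T=push(-92,.030,.30); reach(p,R)
p[2]=.246; print(move_linear(p,feed=.1,max_force=6)); wait(.1)
p,R,T=push(-92,.017); print(move_linear(p,feed=.03,max_force=6))
for th in(-85,-75,-65,-55,-45,-35,-27):
    p,R,T=push(th); h=move_linear(p,feed=.03,ori=R,max_force=10); s=read_state()
    print(th,h,lev(),(s['wrist_force'][:2]@T).round(2),s['wrist_force'].round(1),s['time_s'])
    if h: break
E
```

```text
False
False
-85 False (np.float64(-85.2), np.float64(0.1)) -0.25 [ 0.7  0.7 -0.5] 29.4583
-75 False (np.float64(-75.0), np.float64(0.1)) 0.86 [ 0.2 -0.9 -0. ] 29.9083
-65 False (np.float64(-65.0), np.float64(0.1)) -0.87 [-0.9  0.3 -0.6] 30.3583
-55 False (np.float64(-55.0), np.float64(0.1)) 0.08 [-0.2 -0.5 -0.2] 30.8083
-45 False (np.float64(-45.0), np.float64(0.1)) -0.37 [-0.8 -1.1 -0.9] 31.2583
-35 False (np.float64(-35.0), np.float64(0.1)) -0.05 [-0.1 -0.3 -0.5] 31.7083
-27 False (np.float64(-27.0), np.float64(0.1)) -0.22 [-0.2 -0.4 -0.7] 32.1
```

```bash
python3 - <<'E'
from h import *
snap('wrist','w6');snap('scene','s6')
im=cv2.imread('pics/s6.png');w=cv2.imread('pics/w6.png')
cv2.imwrite('pics/z6.png',np.hstack([cv2.resize(im[250:400,330:480],(400,400)),cv2.resize(w,(400,300))[:, :].copy() if 0 else cv2.copyMakeBorder(cv2.resize(w,(400,300)),0,100,0,0,0)]))
E
```

```text
(no output)
```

View pics/z6.png

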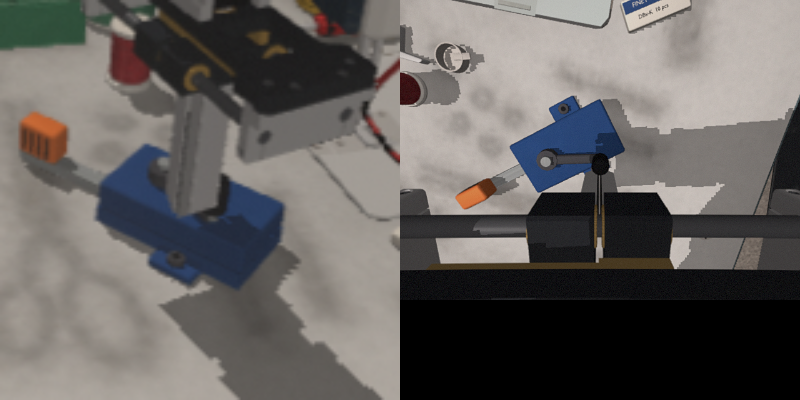

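The scene crop (left) and wrist view (right) show the lever swung nearly home, with the knob at about (600,163) in the composite and directly ahead of the fingers. Pushing on to the hard stop.

```bash
python3 - <<'E'
from h import *
for th in(-23,-20,-17,-14,-11):
    p,R,T=push(th); h=move_linear(p,feed=.012,ori=R,max_force=7); wait(.15); s=read_state()
    f=np.mean([(wait(.02),read_state()['wrist_force'][:2]@T)[1] for _ in range(4)])
    print(th,h,lev(),f.round(2),s['time_s'])
    if h or f<-9: break
E
```

```text
-23 False (np.float64(-23.0), np.float64(0.1)) -1.08 32.8083
-20 False (np.float64(-20.8), np.float64(0.2)) -4.97 33.4
-17 True (np.float64(-20.0), np.float64(0.2)) -0.2 33.8917
```

```bash
python3 - <<'E'
from h import *
p,R,T=push(-15); h=move_linear(p,feed=.012,ori=R,max_force=10); s=read_state();print(h,lev(),s['wrist_force'][:2]@T,s['time_s'])
q=s['tool_pos'].copy(); q[:2]-=T*.025; move_linear(q,feed=.06); q[2]=.30; move_linear(q,feed=.12); wait(.2)
# view pose: over block, tool x along block
P=m-d*.06; reach((P[0],P[1],.30),Rz(a)); wait(.3); snap('wrist','w7'); snap('top','t7'); print(read_state()['time_s'])
E
```

```text
True (np.float64(-18.8), np.float64(0.3)) -0.796124335710434 34.3167
37.425
```

View pics/w7.png

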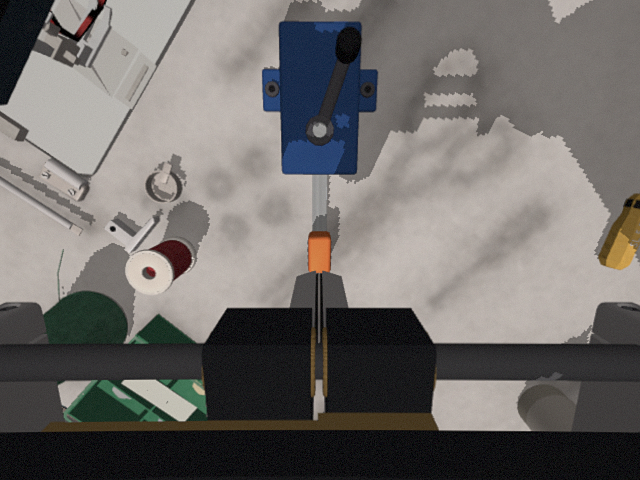

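```bash
python3 - <<'E'
from h import *
c=pickle.load(open('pics/w7.pkl','rb'));im=c['img'][:,:,::-1].copy(); 
cv2.imwrite('pics/z7.png',cv2.resize(im[10:180,250:390],None,fx=3.5,fy=3.5,interpolation=cv2.INTER_CUBIC))
hsv=cv2.cvtColor(im,cv2.COLOR_BGR2HSV)
mk=cv2.inRange(hsv,(4,150,100),(16,255,255)); k,l,s,ce=cv2.connectedComponentsWithStats(mk)
i=1+np.argmax(s[1:,4]*(ce[1:,1]<300)*(ce[1:,0]<400)*(ce[1:,0]>250)); G=onz(c,*ce[i],.030);print('grip',ce[i],G,'ins',((G-m)[:2]@d[:2]+.12)*1e3)
for n,(u,v) in dict(ax=(319.5,130),).items(): ax=onz(c,u,v,.042)
for kz,(u,v) in [(.066,(348.5,38)),(.066,(348.5,35)),(.066,(348.5,41))]:
    kn=onz(c,u,v,kz);w=(kn-ax)[:2];print(ax,kn,np.hypot(*w),np.degrees(np.arctan2(w[1],w[0]))-a)
# arm direction: arm midline points at z=.039
E
```

```text
grip [319.00127877 253.342711  ] [ 0.49893558 -0.27738591  0.03      ] ins 59.579261943165484
[ 0.53524149 -0.3603846   0.042     ] [ 0.53935801 -0.41087847  0.066     ] 0.05066139212267795 -19.13925652319321
[ 0.53524149 -0.3603846   0.042     ] [ 0.54000613 -0.41225912  0.066     ] 0.05209287487300069 -18.55214824547386
[ 0.53524149 -0.3603846   0.042     ] [ 0.53870716 -0.40949189  0.066     ] 0.04922942937489298 -19.76313136661382
```

View pics/z7.png

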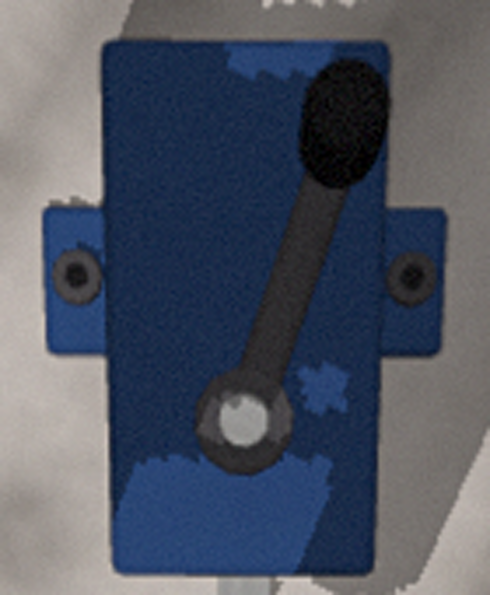

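```bash
python3 - <<'E'
from h import *
a0=pickle.load(open('pics/top0.pkl','rb'))['img'];a1=pickle.load(open('pics/t7.pkl','rb'))['img']
cv2.imwrite('pics/cmp.png',np.hstack([a0[120:320,260:560],a1[120:320,260:560]])[:,:,::-1])
hand_in();print(read_state()['time_s'])
E
```

```text
the job is handed in; nothing more can be done
the job is handed in; nothing more can be done
```

View pics/cmp.png

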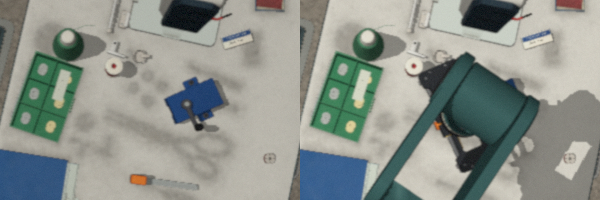

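The job is handed in at about 37 s on the robot clock: the bar rests against the hidden stop and the lever is home.

- **Bar:** I gripped it by the orange grip and slid it into the slot just off the table. The stop was met about 58.3 mm in and pressed about 4.3 mm with about 5 N. I then lowered the bar onto the table and let go.
- **Bar check:** After release and after the lever push, two wrist views put the bar about 59.5 mm in both times. That leaves the stop about 1.3 mm pushed in, within the expected 0.5 to 2.5 mm, though the camera is only good to about 2 mm.
- **Lever:** I pushed it counter-clockwise with closed fingers until it met its hard stop. The last picture measures it at 19 to 20 degrees clockwise from the block's +x, where 20 is home.
- **Other things:** In the before-and-after overhead views the cone, spool, presser foot and bobbin case look unmoved. In the second view the arm hides the block and part of the table.

Two checks disagreed along the way:
- **First feel for the stop:** It was a false contact. The arm had sagged about 1 mm and the bar touched the table (up to about 11 N upward). I lifted it and repeated in small steps, which gave a clean 1.2 N per mm.
- **Lever force:** After each stop at the hard stop the force read near zero, so I relied on the about 5 N rise just before it and on the picture.

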